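Refit the control knob on the bench transformer

ROBOT

A 6-joint arm with a two-finger parallel gripper is mounted at the origin on a cart in front of the work surface, level with it; the furniture and walls round the work are solid. World frame = base frame: x ahead of the robot, y to its left, z up, the work surface at z = 0. Lengths are in m, angles in rad, forces in N, time in s.
With the tool pointing down it reaches from about 0.35 to 0.85 m from the base axis. Payload 8.1 kg.
Tool frame: the origin (TCP) lies midway between the tips of the shut fingers; the grasp point (between the pads) lies 19 mm behind it; z points along the fingers, y is the line along which they close (so a half turn about z gives the same grasp; the last joint's range is limited). The gripper opens to 93 mm and grips with 3 to 60 N. Pads are 15 mm wide; open, the fingers measure 128 mm over their backs; the gripper's body (75 mm by 188 mm) begins 65 mm behind the grasp point.
Start: joints at [-1.234, 0.13, 1.488, -0, 1.523, -0.085], TCP at [0.246, -0.547, 0.181] pointing down, gripper open.
Joint ranges: [-2.96, 2.96], [-0.89, 2.26], [0.02, 2.5], [-1.34, 4.48], [0, 2.73], [-2.66, 2.66]. Speed limits (rad/s): [2.39, 2.39, 2.79, 3.14, 3.14, 3.14].

INTERFACE

Orientations are given as a rotation vector (axis times angle).
In Python, from plant import read_state, read_camera, get_calibration, close_job gives the robot as it stands.
- The arm moves only by the shell command python3 -m crank 'ROWS' [FORCE]. ROWS is JSON, a list that holds one entry, the list of rows, each a list of 7 numbers: the gripper's target within -1 to 1 (fully open at 1, half-way at 0, shut at -1), then the shift along the tool's x, y, z as a fraction of full scale, then the turn, a rotation vector about the tool's x, y, z as a fraction of full scale. In form: [[[grip, x, y, z, rx, ry, rz], ...]]. A call has exactly 5 rows; each row is the pose to reach, as a shift and turn from the pose commanded when the call began, along the tool's axes at that moment; what a row does not reach only later rows make up. Full scale, the value 1, is 0.5 m for a shift and 90 degrees for a turn. A row lasts 1/8 s, in which the tool goes at most 62.5 mm and 10.7 degrees, less where a joint would pass 70% of its speed; a pose out of reach is approached as far as the arm can. A call with a number of a shift or a turn outside -1 to 1 is refused whole. A call with a gripper value outside its range is refused whole. The fingers move at their own pace and stop on an object; FORCE is the grip in N (left out, the last holds). Time passes only in rows, so rows that repeat a pose let the fingers close, or fill a call up. It gives the time, the measured TCP pose, the force, the opening and the grip force at its end, in the units of the state.
- read_state(): the state, without advancing time (a new reading comes with each control period).
- read_camera(name): name is "side" or "top"; returns the picture (384x512x3 uint8, red, green, blue); there is no depth.
- get_calibration(name): a dict with "fx", "fy", "cx", "cy" (pixels), "dist_coeffs" ([k1, k2, p1, p2, k3] as OpenCV has them; the pictures are not rectified), "eye" and "orientation" of the camera in the world. Camera axes: x right, y down, z forward; pixel columns grow to the right and rows downward; lengths in m; the calibration is good to about 2 mm. A picture is of the moment at which its call begins. get_calibration takes no time and is no camera call.
- close_job(): hands the job in; it is judged then, once.
The state is a dict: "t": time; "q": joint angles; "dq": joint speeds; "joint_torque": joint torques, N m; "tool_pos": TCP position; "orientation": TCP orientation; "force": force on the tool from outside, world axes, zero at the start; "wrist_torque": the same for the moment, N m; "opening": finger opening in m; "gripper_force": force on a finger pad.
Only numpy, scipy, OpenCV 4.12 (cv2) and the standard library are available. Lean on these libraries where they do the work, as an engineer would, in place of code of your own. Each camera call takes 0.05 s, during which the arm holds its last target. There are 200 camera calls.

TASK

The round grey variable transformer has lost its control knob. Pick up the black knob, the one with the D-shaped hole, turn it until the flat of its hole matches the flat of the brass shaft, and lower it right way up onto the shaft until it sits fully down on the white dial; then let go of it. Leave the grey knob with the square hole where it lies.

Things in the scene. Friction and masses are not known exactly. Their poses are not given: they have to be found in the camera images.
- black_knob: Right knob, upright: black, white pointer line, 42 mm high. Skirt 62 mm across, 7 mm high; above it a round grip 44 mm across to the top (grip here, any side; about 70 g). D-shaped through hole: 26 mm across, with a flat 6.5 mm from the axis; bottom mouth widened 1.5 mm. Origin: on the axis at the underside. z up; +x from the axis to the flat's middle, the side with the pointer line.
- grey_knob: Wrong knob, loose: same outside as the black one (62 mm skirt, 44 mm grip, 42 mm high), but grey with a red pointer line and a 14 mm square hole that does not fit the shaft. Origin: on the axis at the underside, z up.
- transformer: Round grey case, 130 mm across, fixed to the bench, with a flat white dial 100 mm across on top, 57 mm above the bench. Two binding posts, red and black, stick out 15 mm beyond it on its +x side at 30 mm height. Origin: on its axis at the underside. Its upright shaft stands in the middle of the dial.
- shaft_foot (a point): Point on the dial where the brass D shaft's axis meets it. Shaft: does not turn, 22 mm across, one flat 4.5 mm from the axis, 38 mm high; top 8 mm taper to 64 percent. z up; +x from the axis to the flat's middle, towards the binding posts. The fitted knob's origin and +x coincide with these, with 2 mm and 12 degrees of play; it slides down freely by its own weight once the flats match.
Not all that is in view belongs to the job. Leave any blue, orange or purple look-alike of the black_knob alone.

How it is judged:
At the end, for the whole second after the job is handed in: The black knob stands upright on the shaft (tilt under 0.1 rad), its underside within 3 mm of the dial and its axis within 5 mm of the shaft's, its flat within 0.5 rad of the shaft's flat, at rest. The grey knob was never moved more than 30 mm (horizontal distance between black_knob and shaft_foot below 0.005 m and z of black_knob in the frame of shaft_foot between -0.003 and 0.003 m and angle between black_knob's own z axis and vertical below 0.1 rad and angle between the x axis of black_knob and the x axis of shaft_foot, either way round below 0.5 rad and linear speed of black_knob below 0.02 m/s); the robot touches nothing.
It fails at once if the grey knob is moved more than 30 mm from where it lay (distance of grey_knob from where it was at the start of the episode above 0.03 m).
It also fails if it takes over 35 s, if anything falls off the work surface, if the arm or the gripper's body presses on something with over 40 N, if the wrist force passes 120 N, or if a joint passes its speed limit or range.

## Working session

There is one attempt and no reset: what is moved stays moved. The work goes in short steps, Python scripts to look and compute and a shell command to move; the robot and the scene stay as the last step left them, time stands still between calls to the robot, and variables do not carry over. Pictures are saved under pics/ and viewed, at most 13 in all, crops included, and the job is handed in when it is done.

```bash
mkdir -p pics; ls; cat > h.py <<'E'
import numpy as np, cv2
from scipy.spatial.transform import Rotation as R
from plant import *
def cal(n):
    c=get_calibration(n); K=np.array([[c['fx'],0,c['cx']],[0,c['fy'],c['cy']],[0,0,1.]])
    o=np.array(c['orientation'],float)
    M=o if o.shape==(3,3) else R.from_rotvec(o).as_matrix()
    return K,np.array(c['dist_coeffs'],float),np.array(c['eye'],float),M
def ray(n,uv):
    K,d,e,M=cal(n)
    p=cv2.undistortPoints(np.array(uv,float).reshape(-1,1,2),K,d)[:,0]
    return e,np.c_[p,np.ones(len(p))]@M.T
def onplane(n,uv,z):
    e,r=ray(n,uv); return e+r*((z-e[2])/r[:,2])[:,None]
def proj(n,P):
    K,d,e,M=cal(n)
    return cv2.projectPoints((np.array(P,float).reshape(-1,3)-e)@M,np.zeros(3),np.zeros(3),K,d)[0][:,0]
def snap(n,f):
    im=read_camera(n); cv2.imwrite('pics/'+f,im[:,:,::-1]); return im
E
python3 - <<'E'
from h import *
for n in('top','side'): print(get_calibration(n))
a=snap('top','t0.png');b=snap('side','s0.png')
cv2.imwrite('pics/both.png',cv2.resize(np.hstack([a,b])[:,:,::-1],(800,300)))
print(read_state())
E
```

```text
pics
{'fx': 440.14007551999873, 'fy': 440.14007551999873, 'cx': 251.879602969707, 'cy': 181.2198363930438, 'dist_coeffs': array([-0.15206843,  0.        ,  0.        ,  0.        ,  0.        ]), 'eye': array([0.37362346, 0.17160151, 1.15554946]), 'orientation': array([-2.19187691,  2.20805323, -0.08332442])}
{'fx': 374.9951738706303, 'fy': 374.9951738706303, 'cx': 254.43581630267263, 'cy': 189.83405157215415, 'dist_coeffs': array([-0.04496248,  0.        ,  0.        ,  0.        ,  0.        ]), 'eye': array([ 0.3779235 , -0.63408733,  0.37210835]), 'orientation': array([-1.94160142,  0.05787296, -0.04056687])}
{'t': 0.1, 'q': array([-1.23434731e+00,  1.31066978e-01,  1.48914193e+00,  5.50946562e-07,
        1.52299975e+00, -8.54071876e-02]), 'dq': array([-6.06513762e-04, -8.41866120e-04, -2.63699054e-03, -1.06897867e-03,
       -4.55485743e-05, -6.61167727e-07]), 'joint_torque': array([ 1.37181807e-03, -5.61336529e+01, -4.93098021e+01,  7.70298997e-02,
        2.89858924e-02, -4.62826108e-05]), 'tool_pos': array([ 0.2455037 , -0.54685976,  0.17961917]), 'orientation': array([-3.07039778e+00, -6.57411729e-01,  3.16767228e-04]), 'force': array([0.00846743, 0.03179245, 0.96063288]), 'wrist_torque': array([ 0.03542017,  0.02060458, -0.00397514]), 'gripper_force': 0.0, 'opening': 0.09275012048577844}
```

View pics/t0.png

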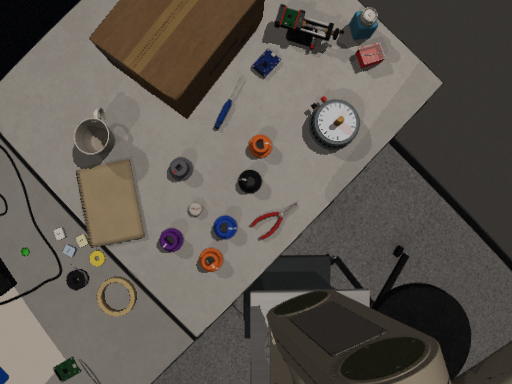

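View pics/s0.png

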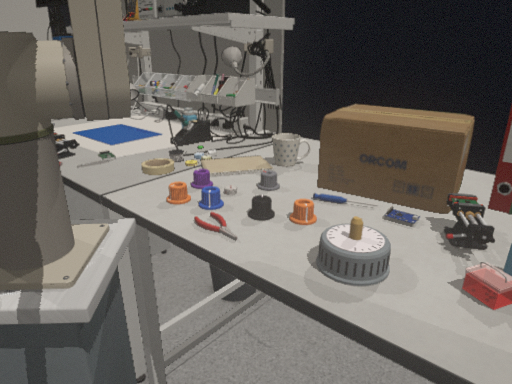

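The top view shows the candidates for the black knob: black at (249,181), grey at (180,168), orange at (260,146) and (210,259), blue at (226,227), and purple at (171,240). By the description I choose the black one at (249,181). The transformer is at (335,123), with its binding posts towards (315,104).

```bash
python3 - <<'E'
from h import *
a=cv2.imread('pics/t0.png');b=cv2.imread('pics/s0.png')
f=lambda i,u,v,w:cv2.resize(i[v-w:v+w,u-w:u+w],(400,300) if 0 else (300,300),interpolation=cv2.INTER_CUBIC)
k=f(a,249,181,20); g=np.clip(k.astype(float)*2,0,255).astype(np.uint8)
cv2.imwrite('pics/c.png',np.vstack([np.hstack([g,f(a,333,120,36)]),np.hstack([f(b,262,207,22),f(b,355,245,42)])])[:600])
def fit(im,m,c):
    n,l,s,ce=cv2.connectedComponentsWithStats(m.astype(np.uint8)); 
    i=min((i for i in range(1,n) if s[i,4]>20),key=lambda i:np.hypot(*(ce[i]-c))); 
    return l==i,ce[i],s[i]
# black knob
m=(a.max(2)<45); M,c,s=fit(a,m,(249,181)); print('blk',c,s,onplane('top',[c],.02))
# dial: white
m=(a.min(2)>185); M,c,s=fit(a,m,(335,123)); 
cs,_=cv2.findContours(M.astype(np.uint8),0,1); h=cv2.convexHull(max(cs,key=len)); e=cv2.fitEllipse(h); print('dial',e,s,onplane('top',[e[0]],.057))
# brass
hsv=cv2.cvtColor(a,cv2.COLOR_BGR2HSV); m=(hsv[...,0]>8)&(hsv[...,0]<28)&(hsv[...,1]>90); M,c,s=fit(a,m,(338,122)); print('brass',c,s)
# red post
m=((hsv[...,0]<8)|(hsv[...,0]>172))&(hsv[...,1]>120); M,c,s=fit(a,m,(323,99)); print('red',c,s,onplane('top',[c],.03))
for n in('top','side'):print(n,[proj(n,onplane('top',[e[0]],.057)+[0,0,h]) for h in(0,.038)])
E
```

```text
blk [249.59158416 181.19554455] [238 170  24  23 404] [[0.44021055 0.15772846 0.02      ]]Traceback (most recent call last):
  File "<stdin>", line 13, in <module>
  File "<stdin>", line 8, in fit
ValueError: min() iterable argument is empty
```

View pics/c.png

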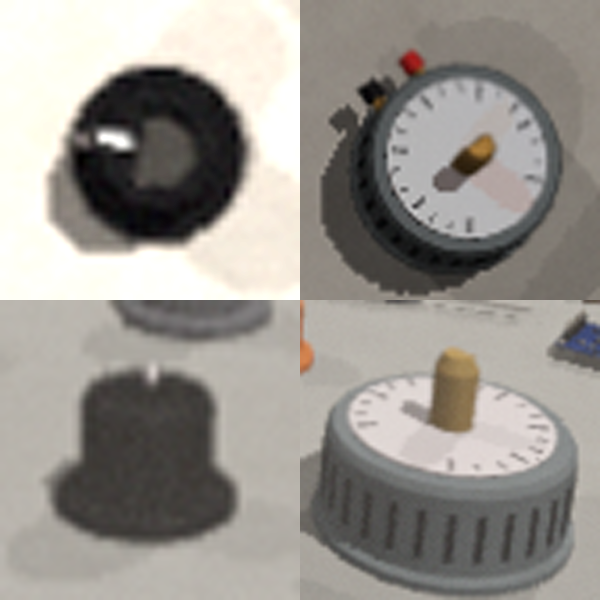

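The crop confirms it: a black knob with a D-shaped hole and a white pointer line pointing left (towards +y). The shaft is in the dial centre, and the red and black posts are at the upper left of the case.

```bash
cat > m.py <<'E'
from h import *
def comp(m,c):
    n,l,s,ce=cv2.connectedComponentsWithStats(m.astype(np.uint8))
    i=min((i for i in range(1,n) if s[i,4]>5),key=lambda i:np.hypot(*(ce[i]-c))); return l==i,ce[i],s[i]
def hull(M):
    cs,_=cv2.findContours(M.astype(np.uint8),0,1); return cv2.convexHull(max(cs,key=len))
def tri(p,q):
    (a,r),(b,s)=ray('top',[p]),ray('side',[q]); r,s=r[0],s[0]
    t=np.linalg.lstsq(np.c_[r,-s],b-a,rcond=None)[0]; P,Q=a+r*t[0],b+s*t[1]; return (P+Q)/2,np.linalg.norm(P-Q)
def go(target, yaw=None):
    s=read_state(); Rm=R.from_rotvec(s['orientation']); print('tool',s['tool_pos'],'toolx yaw',np.degrees(np.arctan2(*Rm.as_matrix()[[1,0],0])))
    print('shift frac',Rm.inv().apply(np.array(target)-s['tool_pos'])/.5)
E
python3 - <<'E'
from m import *
a=cv2.imread('pics/t0.png');b=cv2.imread('pics/s0.png')
for n,i,c0 in(('top',a,(249,181)),('side',b,(262,207))):
    M,c,s=comp(i.max(2)<(45 if n=='top' else 60),c0); h=hull(M); print(n,'blk',c,s,onplane(n,[c],.02), cv2.minEnclosingCircle(h))
ha=cv2.cvtColor(a,cv2.COLOR_BGR2HSV);hb=cv2.cvtColor(b,cv2.COLOR_BGR2HSV)
w=(ha[...,2]>150)&(ha[...,1]<60); w[:85]=0;w[160:]=0;w[:,:295]=0;w[:,370:]=0
print('thr',[a[105,335],a[130,325],a[90,300],a[80,335]])
for th in(170,185,200):
    M,c,s=comp((a.max(2)>th)&w,(335,120)); e=cv2.fitEllipse(hull(M)); print('dial',th,e,s,onplane('top',[e[0]],.057))
def br(h):return (h[...,0]>8)&(h[...,0]<28)&(h[...,1]>110)
for n,h,c0 in(('top',ha,(338,122)),('side',hb,(356,228))):
    M,c,s=comp(br(h),c0); print(n,'brass',c,s,'lowest',np.argwhere(M)[-1][::-1])
def rd(h):return ((h[...,0]<8)|(h[...,0]>172))&(h[...,1]>120)
M,c,s=comp(rd(ha),(323,99)); print('red',c,s,onplane('top',[c],.03))
k=a[170:194,238:262].min(2); ys,xs=np.where(k>110); print('line',[(x+238,y+170,k[y,x]) for x,y in zip(xs,ys)])
print(a[172:192,238:262].max(2))
E
```

```text
top blk [249.59158416 181.19554455] [238 170  24  23 404] [[0.44021055 0.15772846 0.02      ]] ((249.56451416015625, 181.27420043945312), 11.69267749786377)
side blk [241.83333333 273.66666667] [241 272   3   4   6] [[ 0.38890944 -0.11007856  0.02      ]] ((241.5, 273.5), 1.581238865852356)
thr [array([153, 151, 152], dtype=uint8), array([181, 180, 182], dtype=uint8), array([130, 138, 145], dtype=uint8), array([132, 140, 146], dtype=uint8)]
dial 170 ((336.5140075683594, 121.67903900146484), (36.45479965209961, 37.3142204284668), 125.48625183105469) [318 104  38  37 852] [[ 0.58860332 -0.06465992  0.057     ]]Traceback (most recent call last):
  File "<stdin>", line 9, in <module>
  File "m.py", line 4, in comp
    i=min((i for i in range(1,n) if s[i,4]>5),key=lambda i:np.hypot(*(ce[i]-c))); return l==i,ce[i],s[i]
ValueError: min() iterable argument is empty
```

```bash
python3 -m crank '[[[1,0.1,-0.056,-0.02,0,0,0],[1,0.2,-0.112,-0.04,0,0,0],[1,0.3,-0.168,-0.06,0,0,0],[1,0.4,-0.224,-0.08,0,0,0],[1,0.5,-0.28,-0.1,0,0,0]]]'
python3 - <<'E'
from m import *
a=cv2.imread('pics/t0.png');b=cv2.imread('pics/s0.png')
ha=cv2.cvtColor(a,cv2.COLOR_BGR2HSV);hb=cv2.cvtColor(b,cv2.COLOR_BGR2HSV)
w=np.zeros(a.shape[:2],bool); w[85:160,295:370]=1
M,c,s=comp((a.max(2)>145)&(ha[...,1]<9)&w,(335,120)); e=cv2.fitEllipse(hull(M)); print('dial',e,s,onplane('top',[e[0]],.057))
wb=np.zeros(a.shape[:2],bool); wb[215:280,310:400]=1
M,c,s=comp((b.max(2)>150)&wb,(355,245)); e=cv2.fitEllipse(hull(M)); print('sdial',e,s)
def br(h):return (h[...,0]>8)&(h[...,0]<28)&(h[...,1]>110)
for n,h,c0 in(('top',ha,(338,122)),('side',hb,(356,228))):
    M,c,s=comp(br(h),c0); print(n,'brass',c,s)
def rd(h):return ((h[...,0]<8)|(h[...,0]>172))&(h[...,1]>120)
M,c,s=comp(rd(ha)&w,(323,99)); print('red',c,s,onplane('top',[c],.03))
M,c,s=comp((a.max(2)<45)&w,(311,107)); print('blackpost',c,s)
wb=np.zeros(a.shape[:2],bool); wb[190:222,245:282]=1
M,c,s=comp((b.max(2)<75)&wb,(262,207)); print('sknob',c,s)
P=np.array([[.4402,.1577,0]]);print(proj('side',np.r_[P,P+[0,0,.042],P+[0,0,.007]]),proj('top',np.r_[P,P+[0,0,.042]]))
k=a[170:194,238:262].max(2).astype(int)
for r in k:print(' '.join('%3d'%v for v in r))
E
```

```text
t: 0.72
tool_pos: [0.4171, -0.3156, 0.2305]
orientation: [-3.072, -0.657, 0.0]
force: [0.2, -1.0, 0.4]
opening: 0.0928
gripper_force: 0.0
dial ((336.5821838378906, 121.5021743774414), (37.09358215332031, 38.24933624267578), 138.1050262451172) [318 103  38  38 796] [[ 0.58906219 -0.06484909  0.057     ]]
sdial ((363.2697448730469, 243.05320739746094), (65.50535583496094, 126.17699432373047), 107.33728790283203) [ 310  215   90   65 2898]
top brass [338.6122449  121.02040816] [334 117  10   9  49]
side brass [357.78688525 222.81967213] [353 217   9  16  61]
red [323.36363636  98.40909091] [321  96   6   6  22] [[ 0.65584391 -0.03726919  0.03      ]]
blackpost [313.77777778 105.77777778] [312 104   5   5  18]
sknob [260.89954338 208.47031963] [249 196  25  24 438]
[[260.58997158 214.90249546]
 [260.71308736 198.28271762]
 [260.61026404 212.17354227]] [[249.51289918 181.64526815]
 [249.70503061 180.69082599]]
137 137 137 137 137 129 119  80  52  42  20  13  13  16  23  65  96 109 125 129 131 128 131 130
137 138 139 138 129  83  32  14  14  16  16  15  17  15  15  17  17  44  91 117 127 1
[... 1422 characters left out ...]
  15  12  12  17  11  62 108
 67  57  27   8   9  10   8  11  16  18  18  16  16  15  15  13  13  11  12  15  15  22  99 126
 69  67  43  12   5   8   9   7  10  10   9  12  14  14  12   7  10   8  15  14  17  65 110 124
 71  67  54  33  16  10   7   7   8   8   5   8   6   7   9   9  14  16  14  20  54 106 125 126
 67  70  68  60  38  17  12   9   9   7   6   8   6   5   9  16  16  12  15  55 107 124 125 125
 69  69  68  68  61  45  26  16   6   8   6  10   9  12  15  14  17  50  64 107 123 125 124 124
 77  68  69  68  67  68  56  40  23  19  15  16  18  19  19  25  55 105 120 122 124 122 123 122
114  77  69  71  69  68  69  62  52  68  75  74  70  66  70  74 109 123 122 123 122 123 123 124
```

```bash
python3 - <<'E'
from m import *
O=np.array([.4402,.1577,0])
yaw=lambda d:np.degrees(np.arctan2(d[1],d[0]))
print('line top',yaw(onplane('top',[(244.1,179.0)],.042)[0]-O),'skirt',yaw(onplane('top',[(239.5,179.3)],.007)[0]-O))
f=onplane('top',[(247.6,177),(246.8,185)],.042);print('flat normal',yaw(f[0]-f[1])+90)
T=np.array([.589,-.065,0])
for z in(.03,.035):
  r,b=onplane('top',[(323.4,98.4),(313.6,105.8)],z);print(r,b,'post yaw',yaw(r-T),yaw(b-T),'perp',yaw(b-r)-90, np.hypot(*(r-T)[:2]),np.hypot(*(b-T)[:2]))
print(proj('top',T+[[0,0,.057],[0,0,.095]]),proj('side',T+[[0,0,.057],[0,0,.095],[0,0,0]]))
b=cv2.imread('pics/s0.png');a=cv2.imread('pics/t0.png')
x=cv2.resize(a[85:135,300:360],None,fx=6.5,fy=6.5,interpolation=cv2.INTER_CUBIC);y=cv2.resize(b[212:252,335:380],None,fx=8,fy=8,interpolation=cv2.INTER_CUBIC)
c=np.zeros((330,760,3),np.uint8);c[:x.shape[0],:x.shape[1]]=x;c[:y.shape[0],395:395+y.shape[1]]=y;cv2.imwrite('pics/d.png',c)
go([.4402,.1577,.14])
E
```

```text
line top 72.7910138418855 skirt 77.28002017130105
flat normal 83.88552632141801
[ 0.65586894 -0.03736635  0.03      ] [ 0.63592026 -0.01093813  0.03      ] post yaw 22.452903245437916 49.045311505779885 perp 37.046408226589335 0.07235380469651069 0.07158349355691906
[ 0.65461512 -0.03643806  0.035     ] [ 0.63475506 -0.01012724  0.035     ] post yaw 23.523253638389185 50.17732603611233 perp 37.04640822658911 0.07156206328615806 0.07144610499792317
[[336.64110435 121.52639805]
 [339.82661517 118.56462431]] [[354.88792843 237.09289984]
 [357.09651889 217.50986175]
 [351.70423001 264.9145685 ]]
tool [ 0.41706539 -0.3155924   0.23049906] toolx yaw 24.152453727295338
shift frac [ 0.42955316 -0.84471466  0.18128749]
```

View pics/d.png

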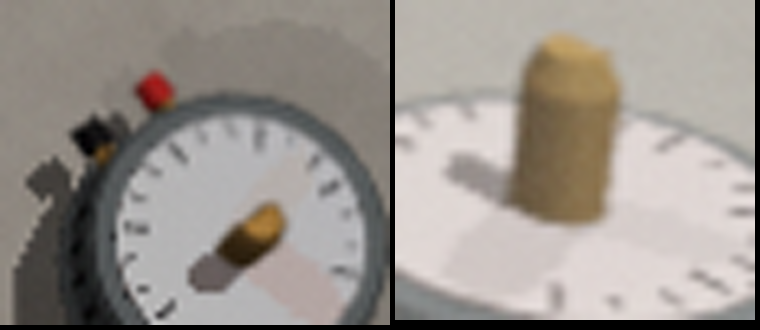

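The crop shows the D shaft's flat facing the posts. Red is at about (323,98) and black at about (313,106), which gives a shaft yaw of about 37° against a knob yaw of about 77°, so I need to turn it about −40°. Now I move above the knob.

```bash
python3 -m crank '[[[1,0.05,-0.1,0.01,0,0,0],[1,0.1,-0.2,0.02,0,0,0],[1,0.15,-0.31,0.03,0,0,0],[1,0.2,-0.41,0.04,0,0,0],[1,0.26,-0.51,0.05,0,0,0]]]' && python3 -m crank '[[[1,0.05,-0.1,0.03,0,0,0],[1,0.1,-0.2,0.06,0,0,0],[1,0.15,-0.3,0.09,0,0,0],[1,0.17,-0.335,0.12,0,0,0],[1,0.17,-0.335,0.13,0,0,0]]]'
python3 - <<'E'
from m import *
go([.4402,.1577,.013])
E
```

```text
t: 1.35
tool_pos: [0.4302, -0.0297, 0.2052]
orientation: [3.072, 0.657, 0.0]
force: [0.5, 0.6, -0.1]
opening: 0.0929
gripper_force: 0.0
t: 1.98
tool_pos: [0.4384, 0.1572, 0.1391]
orientation: [3.071, 0.662, -0.004]
force: [0.6, -0.6, 0.1]
opening: 0.093
gripper_force: 0.0
tool [0.43841286 0.15716892 0.13906898] toolx yaw 24.33575666704157
shift frac [0.0043334  0.00063256 0.25212749]
```

```bash
python3 -m crank '[[[1,0.003,0,0.06,0,0,0],[1,0.003,0,0.13,0,0,0],[1,0.003,0,0.2,0,0,0],[1,0.003,0,0.25,0,0,0],[1,0.003,0,0.25,0,0,0]]]' && python3 -m crank '[[[-1,0,0,0,0,0,0],[-1,0,0,0,0,0,0],[-1,0,0,0,0,0,0],[-1,0,0,0,0,0,0],[-1,0,0,0,0,0,0]]]' 15
python3 -m crank '[[[-1,0,0,-0.05,0,0,0],[-1,0,0,-0.1,0,0,0],[-1,0,0,-0.16,0,0,0],[-1,0,0,-0.22,0,0,0],[-1,0,0,-0.24,0,0,0]]]'
python3 - <<'E'
from m import *
go([.589,-.065,.15])
a=snap('top','t1.png');b=snap('side','s1.png')
p=proj('side',[read_state()['tool_pos']])[0].astype(int);q=proj('top',[read_state()['tool_pos']])[0].astype(int)
f=lambda i,c,w:cv2.resize(i[c[1]-w:c[1]+w,c[0]-w:c[0]+w,::-1],(390,390),interpolation=cv2.INTER_CUBIC)
cv2.imwrite('pics/e.png',np.hstack([f(b,p,40),f(a,q,40)]))
E
```

```text
t: 2.6
tool_pos: [0.4391, 0.1551, 0.0137]
orientation: [3.072, 0.656, -0.007]
force: [0.3, -0.6, -0.1]
opening: 0.0927
gripper_force: 0.0
t: 3.22
tool_pos: [0.4411, 0.1568, 0.0157]
orientation: [3.072, 0.658, 0.0]
force: [0.2, -0.1, -0.2]
opening: 0.0475
gripper_force: 0.0
t: 3.85
tool_pos: [0.4422, 0.1571, 0.1375]
orientation: [-3.072, -0.658, -0.005]
force: [1.6, 0.2, -0.3]
opening: 0.0011
gripper_force: 0.0
tool [0.44223101 0.15713864 0.13754745] toolx yaw 24.175062726909626
shift frac [ 0.08593215  0.52553962 -0.02430793]
```

View pics/e.png

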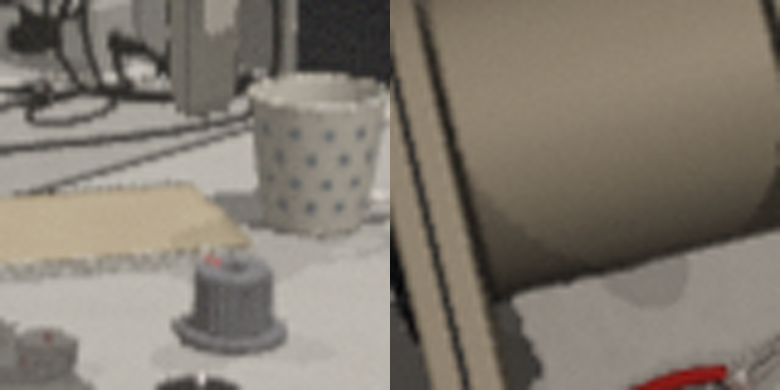

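I lifted before the fingers had closed, so the knob is still on the bench (visible at the crop's bottom edge). I check whether it moved.

```bash
python3 - <<'E'
from m import *
b=cv2.imread('pics/s1.png')
w=np.zeros(b.shape[:2],bool); w[185:235,235:295]=1
M,c,s=comp((b.max(2)<75)&w,(262,207)); print('sknob',c,s)
go([.4402,.1577,.014])
cv2.imwrite('pics/f.png',cv2.resize(b[160:235,212:312],(800,600),interpolation=cv2.INTER_CUBIC))
E
```

```text
sknob [260.86697248 208.44036697] [249 196  25  24 436]
tool [0.44172637 0.15697402 0.13631987] toolx yaw 24.17288369554331
shift frac [-0.00265261 -0.00266717  0.24463417]
```

View pics/f.png

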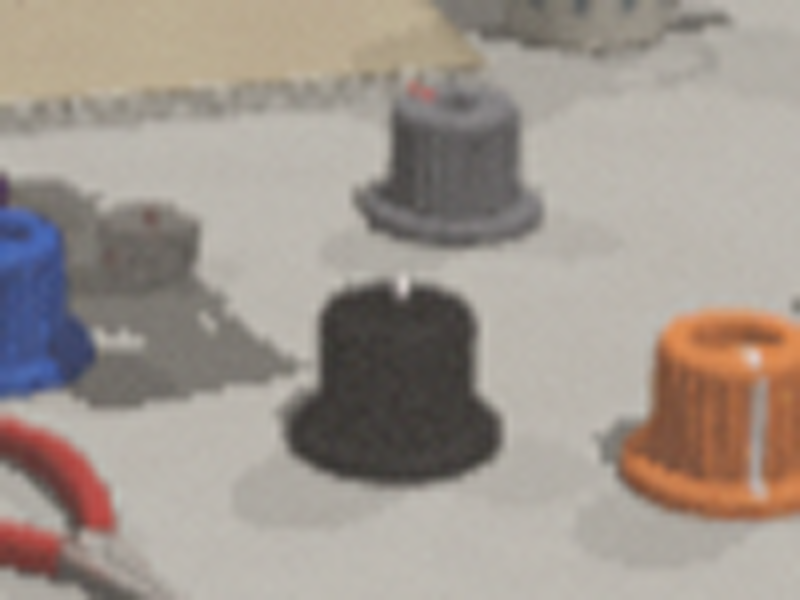

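The black knob is unmoved and upright: its mask centroid is still (260.9,208.4). I open fully, descend again, and this time wait for the fingers to close.

```bash
python3 -m crank '[[[1,0,0,0,0,0,0],[1,0,0,0,0,0,0],[1,0,0,0,0,0,0],[1,0,0,0,0,0,0],[1,0,0,0,0,0,0]]]' && python3 -m crank '[[[1,0,0,0,0,0,0],[1,0,0,0,0,0,0],[1,0,0,0,0,0,0],[1,0,0,0,0,0,0],[1,0,0,0,0,0,0]]]'
python3 - <<'E'
from m import *
go([.4402,.1577,.014])
E
```

```text
t: 4.58
tool_pos: [0.441, 0.1568, 0.1355]
orientation: [3.072, 0.658, -0.0]
force: [-0.1, 0.5, -0.5]
opening: 0.0458
gripper_force: 0.0
t: 5.2
tool_pos: [0.441, 0.1568, 0.1355]
orientation: [-3.072, -0.658, -0.0]
force: [0.6, -0.8, -0.6]
opening: 0.0919
gripper_force: 0.0
tool [0.44099828 0.15677815 0.13554542] toolx yaw 24.163573384984275
shift frac [-0.00071106 -0.00233038  0.24309086]
```

```bash
python3 -m crank '[[[1,-0.001,-0.002,0.06,0,0,0],[1,-0.001,-0.002,0.13,0,0,0],[1,-0.001,-0.002,0.2,0,0,0],[1,-0.001,-0.002,0.242,0,0,0],[-1,-0.001,-0.002,0.242,0,0,0]]]' 15 && python3 -m crank '[[[-1,0,0,0,0,0,0],[-1,0,0,0,0,0,0],[-1,0,0,0,0,0,0],[-1,0,0,0,0,0,0],[-1,0,0,0,0,0,0]]]' 15
python3 -m crank '[[[-1,0,0,0,0,0,0],[-1,0,0,0,0,0,0],[-1,0,0,0,0,0,0],[-1,0,0,0,0,0,0],[-1,0,0,0,0,0,0]]]'
```

```text
t: 5.82
tool_pos: [0.4382, 0.157, 0.0127]
orientation: [3.072, 0.658, -0.006]
force: [0.3, -0.5, 0.9]
opening: 0.0867
gripper_force: 0.0
t: 6.45
tool_pos: [0.4402, 0.1575, 0.0147]
orientation: [-3.072, -0.658, -0.0]
force: [-0.4, 0.0, -0.6]
opening: 0.0379
gripper_force: 0.0
t: 7.08
tool_pos: [0.4401, 0.1575, 0.0145]
orientation: [-3.072, -0.658, 0.0]
force: [0.5, -0.6, -0.7]
opening: 0.0005
gripper_force: 0.0
```

The fingers shut on nothing, so I look.

```bash
python3 - <<'E'
from m import *
b=snap('side','s2.png'); a=snap('top','t2.png')
print(read_state()['tool_pos'],proj('side',[read_state()['tool_pos']]),proj('top',[read_state()['tool_pos']]))
cv2.imwrite('pics/g.png',np.hstack([cv2.resize(b[130:240,200:320,::-1],(440,403)),cv2.resize(a[130:240,200:298,::-1],(359,403))]))
E
```

```text
[0.44011201 0.15746798 0.0145303 ] [[260.60190073 209.26166237]] [[249.66736541 181.35620035]]
```

View pics/g.png

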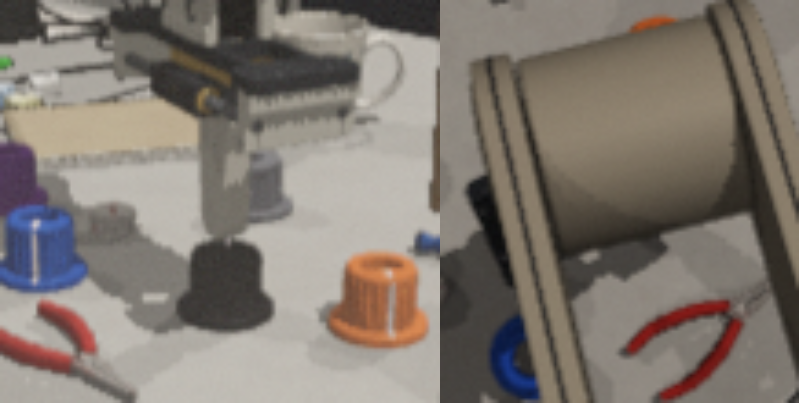

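The fingertips appear about 15 px (about 40 mm) higher in the side view than the reported TCP projects, at (261,194) against (260.6,209.3). The same offset showed in the previous side picture. They shut above the knob, not round it. I open there and measure again.

```bash
python3 -m crank '[[[1,0,0,0,0,0,0],[1,0,0,0,0,0,0],[1,0,0,0,0,0,0],[1,0,0,0,0,0,0],[1,0,0,0,0,0,0]]]' && python3 -m crank '[[[1,0,0,0,0,0,0],[1,0,0,0,0,0,0],[1,0,0,0,0,0,0],[1,0,0,0,0,0,0],[1,0,0,0,0,0,0]]]'
python3 - <<'E'
from m import *
b=snap('side','s3.png')
s=read_state();Rm=R.from_rotvec(s['orientation']);T=s['tool_pos'];print(T,s['q'],s['opening'])
P=np.array([T+Rm.apply([0,y,-z]) for y in(-.0465,.0465) for z in(0,.019,.04,.084)]);uv=proj('side',P);print(uv)
c=cv2.resize(b[120:240,180:340,::-1],(800,600),interpolation=cv2.INTER_CUBIC)
for i,(u,v) in enumerate(uv):cv2.drawMarker(c,(int((u-179.5)*5),int((v-119.5)*5)),(0,0,255) if i<4 else (0,255,0),0,14,1)
cv2.imwrite('pics/i.png',c)
E
```

```text
t: 7.8
tool_pos: [0.4401, 0.1575, 0.0145]
orientation: [-3.072, -0.658, -0.0]
force: [0.2, 0.6, -0.5]
opening: 0.0458
gripper_force: 0.0
t: 8.43
tool_pos: [0.4401, 0.1575, 0.0146]
orientation: [-3.072, -0.658, 0.0]
force: [0.8, 0.3, 1.1]
opening: 0.0919
gripper_force: 0.0
[0.44012498 0.15747096 0.01454319] [ 2.33854154e-01 -8.10827181e-02  2.01851505e+00 -1.24217691e-05
  1.20417881e+00  1.38286414e+00] 0.09270341075422482
[[251.44662268 202.2534007 ]
 [251.4292951  194.98058311]
 [251.40995273 186.81098996]
 [251.36877932 169.23617247]
 [270.61122596 216.90142322]
 [270.7546314  209.07779443]
 [270.91521662 200.27425907]
 [271.25884245 181.28176139]]
```

View pics/i.png

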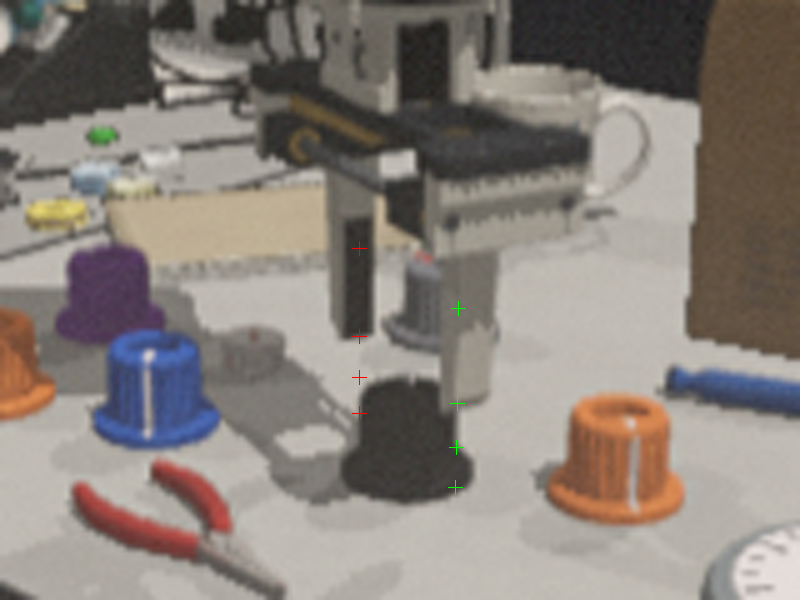

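The open fingertips, at crop (355,337) and (465,403), sit about 16 px (about 40 mm) above the projected tips (413 and 487), and laterally they agree. The real tips are therefore about 40 mm higher than reported. I descend carefully by that amount, watching the force.

```bash
python3 -m crank '[[[1,0,0,0.01,0,0,0],[1,0,0,0.02,0,0,0],[1,0,0,0.03,0,0,0],[1,0,0,0.04,0,0,0],[1,0,0,0.05,0,0,0]]]'
```

```text
t: 9.1
tool_pos: [0.44, 0.1575, -0.0109]
orientation: [-3.072, -0.658, 0.0]
force: [-0.1, -0.1, 0.5]
opening: 0.093
gripper_force: 0.0
```

```bash
python3 -m crank '[[[1,0,0,0.005,0,0,0],[1,0,0,0.01,0,0,0],[1,0,0,0.015,0,0,0],[1,0,0,0.018,0,0,0],[1,0,0,0.018,0,0,0]]]'
python3 - <<'E'
from m import *
b=snap('side','s4.png')
s=read_state();Rm=R.from_rotvec(s['orientation']);T=s['tool_pos'];print(T,s['force'])
P=np.array([T+Rm.apply([0,y,-z]) for y in(-.0465,.0465) for z in(.04,)]);uv=proj('side',P)
c=cv2.resize(b[120:240,180:340,::-1],(800,600),interpolation=cv2.INTER_CUBIC)
for i,(u,v) in enumerate(uv):cv2.drawMarker(c,(int((u-179.5)*5),int((v-119.5)*5)),(0,0,255),0,14,1)
cv2.imwrite('pics/j.png',c)
E
```

```text
t: 9.72
tool_pos: [0.4401, 0.1575, -0.0195]
orientation: [-3.072, -0.658, 0.0]
force: [-0.2, -0.4, 0.3]
opening: 0.0934
gripper_force: 0.0
[ 0.44012323  0.15750436 -0.01943699] [-0.38883647 -0.28567125 -0.09944142]
```

View pics/j.png

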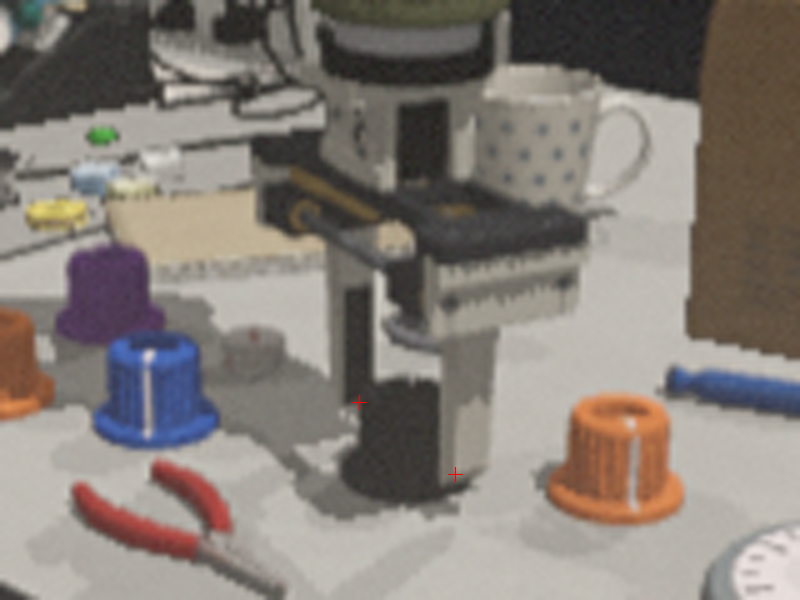

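The reported z is −0.019 with no contact, and the fingers now straddle the grip with their tips just above the skirt. Closing.

```bash
python3 -m crank '[[[-1,0,0,0,0,0,0],[-1,0,0,0,0,0,0],[-1,0,0,0,0,0,0],[-1,0,0,0,0,0,0],[-1,0,0,0,0,0,0]]]' 20; python3 -m crank '[[[-1,0,0,0,0,0,0],[-1,0,0,0,0,0,0],[-1,0,0,0,0,0,0],[-1,0,0,0,0,0,0],[-1,0,0,0,0,0,0]]]' 20
```

```text
t: 10.4
tool_pos: [0.4401, 0.1575, -0.0194]
orientation: [-3.072, -0.658, -0.0]
force: [-0.7, 0.2, -0.2]
opening: 0.0474
gripper_force: 0.0
t: 11.02
tool_pos: [0.4401, 0.1575, -0.0194]
orientation: [-3.072, -0.658, -0.0]
force: [0.7, -0.3, 0.1]
opening: 0.0437
gripper_force: 20.0
```

Gripped at 43.7 mm opening and 20 N. Next: lift, carry to above the shaft, and turn +40° about tool z.

```bash
python3 -m crank '[[[-1,0,0,-0.05,0,0,0],[-1,0,0,-0.12,0,0,0],[-1,0,0,-0.2,0,0,0],[-1,0,0,-0.26,0,0,0],[-1,0,0,-0.26,0,0,0]]]' 20; python3 -m crank '[[[-1,0.018,0.1,0,0,0,0.09],[-1,0.036,0.2,0,0,0,0.19],[-1,0.054,0.31,0,0,0,0.28],[-1,0.072,0.42,0,0,0,0.38],[-1,0.09,0.528,0,0,0,0.444]]]' 20
python3 -m crank '[[[-1,0,0,0,0,0,0],[-1,0,0,0,0,0,0],[-1,0,0,0,0,0,0],[-1,0,0,0,0,0,0],[-1,0,0,0,0,0,0]]]'
python3 - <<'E'
from m import *
go([.5891,-.0651,.0376])
b=snap('side','s5.png');a=snap('top','t5.png')
T=read_state()['tool_pos'];B=T+[0,0,.0194]
u=proj('side',[B,B+[0,0,.042],[.589,-.065,.057],[.589,-.065,.095]]);print(u)
c=cv2.resize(b[160:280,285:435,::-1],(600,480),interpolation=cv2.INTER_CUBIC)
for p in u:cv2.drawMarker(c,(int((p[0]-284.5)*4),int((p[1]-159.5)*4)),(0,0,255),0,14,1)
cv2.imwrite('pics/k.png',c)
E
```

```text
t: 11.65
tool_pos: [0.4422, 0.158, 0.1132]
orientation: [-3.072, -0.658, -0.008]
force: [0.5, 0.3, -1.7]
opening: 0.0433
gripper_force: 20.0
t: 12.28
tool_pos: [0.589, -0.0664, 0.1082]
orientation: [-3.111, 0.438, 0.004]
force: [0.2, 1.1, -0.5]
opening: 0.0438
gripper_force: 20.0
t: 12.9
tool_pos: [0.5892, -0.0643, 0.1109]
orientation: [3.112, -0.43, 0.001]
force: [-0.0, 0.8, -0.9]
opening: 0.0437
gripper_force: 20.0
tool [ 0.58921398 -0.06426069  0.11085265] toolx yaw -15.724816655786178
shift frac [0.00015956 0.00168102 0.14650535]
[[359.27920684 198.49485261]
 [361.87514272 174.90288178]
 [354.88792843 237.09289984]
 [357.09651889 217.50986175]]
```

View pics/k.png

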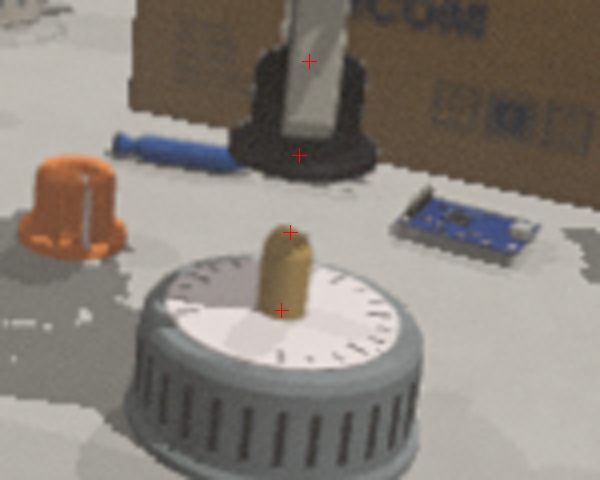

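The knob hangs level above the shaft: skirt centre at crop x≈303, shaft top at ≈288, both within 1 px of prediction. I lower it over the shaft's tip.

```bash
python3 -m crank '[[[-1,0,0.002,0.02,0,0,0],[-1,0,0.002,0.04,0,0,0],[-1,0,0.002,0.06,0,0,0],[-1,0,0.002,0.07,0,0,0],[-1,0,0.002,0.08,0,0,0]]]' 20
```

```text
t: 13.62
tool_pos: [0.5889, -0.0659, 0.0701]
orientation: [-3.112, 0.432, 0.0]
force: [-0.4, 0.6, -1.3]
opening: 0.0438
gripper_force: 20.0
```

```bash
python3 -m crank '[[[-1,0,0,0.005,0,0,0],[-1,0,0,0.01,0,0,0],[-1,0,0,0.015,0,0,0],[-1,0,0,0.02,0,0,0],[-1,0,0,0.02,0,0,0]]]' 20
python3 -c "
from m import *
s=read_state();print(s['force'],s['wrist_torque']);go([.5891,-.0651,.0376])"
```

```text
t: 14.25
tool_pos: [0.5888, -0.0659, 0.0603]
orientation: [3.112, -0.432, -0.001]
force: [0.2, -0.0, -1.0]
opening: 0.0436
gripper_force: 20.0
[ 0.21175618 -0.0283644  -1.0311301 ] [ 0.08821299  0.02058281 -0.07008893]
tool [ 0.58881136 -0.06590448  0.06029155] toolx yaw -15.792293529542494
shift frac [ 0.00013477 -0.00170813  0.04538295]
```

No contact force with the knob 15 mm down the shaft. I continue down.

```bash
python3 -m crank '[[[-1,0,-0.001,0.01,0,0,0],[-1,0,-0.001,0.02,0,0,0],[-1,0,-0.001,0.03,0,0,0],[-1,0,-0.001,0.038,0,0,0],[-1,0,-0.001,0.042,0,0,0]]]' 20
```

```text
t: 14.88
tool_pos: [0.5889, -0.0654, 0.0391]
orientation: [-3.112, 0.432, 0.001]
force: [0.2, 0.3, -1.0]
opening: 0.0436
gripper_force: 20.0
```

```bash
python3 -m crank '[[[1,0,0,0,0,0,0],[1,0,0,0,0,0,0],[1,0,0,0,0,0,0],[1,0,0,0,0,0,0],[1,0,0,0,0,0,0]]]'; python3 -m crank '[[[1,0,0,0,0,0,0],[1,0,0,0,0,0,0],[1,0,0,-0.03,0,0,0],[1,0,0,-0.08,0,0,0],[1,0,0,-0.14,0,0,0]]]'; python3 -m crank '[[[1,0,0,-0.1,0,0,0],[1,0,0,-0.1,0,0,0],[1,0,0,-0.1,0,0,0],[1,0,0,-0.1,0,0,0],[1,0,0,-0.1,0,0,0]]]'
python3 - <<'E'
from m import *
b=snap('side','s6.png');a=snap('top','t6.png')
P=np.array([.589,-.065,.057]);print(proj('side',[P,P+[0,0,.007],P+[0,0,.042]]))
i=b[:,:,::-1]; w=np.zeros(i.shape[:2],bool); w[195:260,325:390]=1
M,c,s=comp((i.max(2)<75)&w,(356,225)); print('knob',c,s)
c=cv2.resize(i[180:285,300:415],(800,600),interpolation=cv2.INTER_CUBIC); cv2.imwrite('pics/l.png',c)
E
```

```text
t: 15.5
tool_pos: [0.5892, -0.0654, 0.0397]
orientation: [3.112, -0.432, 0.0]
force: [0.5, -0.2, -0.0]
opening: 0.0891
gripper_force: 0.0
t: 16.12
tool_pos: [0.589, -0.0654, 0.1109]
orientation: [-3.112, 0.432, 0.0]
force: [0.5, -0.6, 0.9]
opening: 0.0933
gripper_force: 0.0
t: 16.75
tool_pos: [0.5882, -0.0653, 0.1581]
orientation: [-3.112, 0.432, 0.004]
force: [0.5, 0.3, 0.7]
opening: 0.0931
gripper_force: 0.0
[[354.88792843 237.09289984]
 [355.28953656 233.54943733]
 [357.33307936 215.39825052]]
knob [356.3522316  229.66224367] [339 212  34  33 829]
```

View pics/l.png

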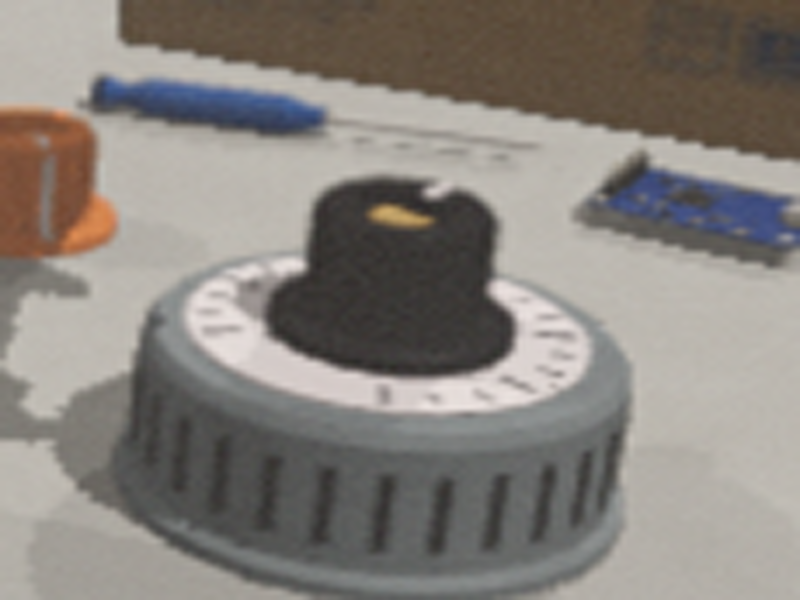

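The picture shows the knob upright on the dial, with the shaft end visible in its hole at crop (400,215) and the pointer towards the posts. The gripper is clear, so I hand in.

```bash
python3 -c "
from plant import *
print(close_job())"
```

```text
the job is handed in; nothing more can be done
None
```

The black knob is on the shaft, upright and down on the dial with the flats matched as far as the last picture shows; I let go of it, never touched the grey knob, and handed the job in at about 17 s (no verdict was returned).

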